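Turn a lacquered tube on the turning board and bolt it in

ROBOT

A 6-joint arm with a two-finger parallel gripper is mounted at the origin on a cart in front of the work surface, level with it; the furniture and walls round the work are solid. World frame = base frame: x ahead of the robot, y to its left, z up, the work surface at z = 0. Lengths are in m, angles in rad, forces in N, time in s.
With the tool pointing down it reaches from about 0.275 to 0.85 m from the base axis. Payload 19 kg.
Tool frame: the origin (TCP) lies at the very end of the fingers, on their centre line; the grasp point (between the pads) lies 19 mm behind it; y points along the fingers, x is the direction in which the jaws open and shut, and the axes are right-handed (so a half turn about y gives the same grasp; the last joint's range is limited). The gripper opens to 85 mm and grips with 20 to 120 N. Pads are 22 mm wide; open, the fingers measure 114 mm over their backs; the gripper's body (76 mm by 85 mm) begins 54 mm behind the grasp point. The pads swing forward as they close: fully open they stand 13 mm farther back than shut.
Start: joints at [-1.275, 0.15, 1.437, -0, 1.554, -0.134], TCP at [0.24, -0.523, 0.231] pointing down, gripper open.
Joint ranges: [-2.8, 2.8], [-0.68, 2.1], [0.12, 2.68], [-1.39, 4.53], [0.16, 2.79], [-2.81, 2.81]. Speed limits (rad/s): [1.89, 1.89, 2.22, 3.01, 3.01, 3.01].

INTERFACE

Orientations are given as a rotation vector (axis times angle).
In Python, from bench import monitor, vision, order gives the robot as it stands.
- The arm moves only by the shell command python3 -m jog 'ROWS' [FORCE]. ROWS is JSON, a list that holds one entry, the list of rows, each a list of 5 numbers: the closure in counts, from 0 (fully open) to 255 (shut), then the shift along the tool's x, y, z in m, then the turn about the tool's y in degrees. A call has 1 to 12 rows; each row is the pose to reach, as a shift and turn from the pose commanded when the call began, along the tool's axes at that moment; what a row does not reach only later rows make up. A row lasts 1/12 s, in which the tool goes at most 41.7 mm and 7.16 degrees, less where a joint would pass 70% of its speed; a pose out of reach is approached as far as the arm can. A call with a gripper value outside its range is refused whole. The fingers move at their own pace and stop on an object; FORCE is the grip in N (left out, the last holds). Time passes only in rows, so rows that repeat a pose let the fingers close. It gives the time, the measured TCP pose, the force and the opening at its end, in the units of the state.
- monitor.get_obs(): the state, without advancing time (a new reading comes with each control period).
- vision.camera(name): name is "scene" or "top" or "wrist"; returns the picture (480x640x3 uint8, red, green, blue); there is no depth.
- vision.get_calibration(name): a dict with "fx", "fy", "cx", "cy" (pixels), "R" (3x3) and "t" (3): a world point X has camera coordinates R X + t. Camera axes: x right, y down, z forward; pixel columns grow to the right and rows downward; lengths in m; the calibration is good to about 2 mm. A picture is of the moment at which its call begins: read the wrist's pose just before it. get_calibration takes no time and is no camera call; for the wrist camera it gives the pose at the moment of the call.
- order.close_job(): hands the job in, once; it reports no verdict.
The state is a dict: "time_s": time; "joint_positions": joint angles; "joint_vel": joint speeds; "effort": joint torques, N m; "tcp_pos": TCP position; "tool_rot": TCP orientation; "wrist_force": force on the tool from outside, world axes, zero at the start; "torque": the same for the moment, N m; "width": finger opening in m.
Only numpy, scipy, OpenCV 4.12 (cv2) and the standard library are available. Lean on these libraries where they do the work, as an engineer would, in place of code of your own. Each camera call takes 0.05 s, during which the arm holds its last target. There are 200 camera calls.

TASK

The losses on the underside of the black lacquered tube are to be filled next. Without picking it up, gently push the upper part of the tube away from you so that it rolls, not slides, half a turn across the felt and settles in the rest over the red line against the padded rail, with the pale bare patches on top. Then push the outer end of the keeper bolt at the right until the bolt is fully home behind the tube; leave the jars, the bottle and the bone folder where they are.

Things in the scene. Friction and masses are not known exactly. Their poses are not given: they have to be found in the camera images.
- turning_board: fixed oak board, x -90 to +90, y -158 to +86 mm, 12 mm thick; grey-green felt on it (x -84 to +66, y -78 to +78, top 18 mm above the worktop). Origin on the worktop under the middle of the tube's track; x = way the tube must roll (away from the robot), y = left, along the tube, z up. Two brass staples (x 1 to 30, y -96 to -106 and -120 to -130, 58 mm high) guide the keeper bolt
- rest_line (a point): middle of the red line, at felt height, at x = +40, y = 0 mm of the board. The line marks the rest, a 17 mm wide gap in the felt across the track; there the tube's axis lies over the line, 22.4 mm above this point, with 1.5 mm of play to the rail and to the bolt
- rail_face (a point): middle of the felt face of the fixed rail behind the rest, at x = +65.5 mm of the board, 29 mm above the worktop; the rail is 156 mm long, 48 mm high above the worktop
- lacquer_tube: black tube, 48 mm diameter, 140 mm long, 0.2 to 0.37 kg, friction 0.25, near x = -35 mm of the board. Origin mid-axis, y = long axis; z points up at first, out of the finished side with gold flowers; pale patches underneath (-z). It stays where let go on the felt and drops 1.6 mm into the rest. A fingertip sliding on its back a little above the axis rolls it; pressing down hard jams it
- keeper (a joint): travel (m) of the keeper bolt, a wooden bar 16 (x) x 110 (y) x 28 mm, 25 to 53 mm above the worktop, sliding along the board's +y at x = 6.5 mm of the board: 0 drawn out, 0.055 fully home at a firm stop, its felted front 41 mm then close behind the tube. Starts at 0 to 0.008, clear of the track. Takes about 2 N and stays where left
- keeper_end (a point): middle of the outer end face of the keeper bolt (brass plate facing the board's -y, 12.5 x 26 mm), 39 mm above the worktop; moves with the bolt; push it along the board's +y
- fill_jar: bystander: glass jar of pale pigment with a black screw lid, 52 mm wide, 62 mm tall, standing beyond the board; origin under its centre
- solvent_bottle: bystander: amber dropper bottle, 37 mm wide, 108 mm tall, standing beyond the board; origin under its centre
- jar_violet: bystander: glass jar of violet-blue pigment with a white lid, 48 mm wide, 58 mm tall, standing beyond the board; origin under its centre
- spatula: bystander: cream bone folder, 22 x 140 x 9 mm, lying on the worktop just left of the board; origin under its centre, its length along its y
Things that resemble listed ones, but are neither listed nor needed, are in the scene too. Of the things shaped like the lacquer_tube, the black one is meant.

How it is judged:
On the way, in this order (a step that is already met when the one before it is completed fails the run):
1. the tube lies in the rest over the red line, turned over (x of lacquer_tube in the frame of rest_line between -0.004 and 0.004 m and angle between the y axis of lacquer_tube and the y axis of turning_board, either way round below 0.07 rad and angle between lacquer_tube's own z axis and vertical above 2.44 rad and linear speed of lacquer_tube below 0.02 m/s), for 0.2 s.
2. the keeper bolt is home (value of joint keeper above 0.051 m), for 0.2 s.
At the end, for the whole second after the job is handed in: The tube is at rest with its axis within 4 mm of the red line and within 4 degrees of parallel to it, the side with the bare patches up within 40 degrees, and the keeper bolt is within 4 mm of its stop (all of step 1 and value of joint keeper above 0.051 m and angular speed of lacquer_tube below 0.3 rad/s); the robot touches nothing.
It fails at once if the tube was lifted or climbed out of its track (height (world z) of lacquer_tube above 0.052 m).
It fails at once if the tube was tipped up on end (angle between lacquer_tube's own y axis and vertical below 1.4 rad or angle between lacquer_tube's own y axis and vertical above 1.74 rad).
It fails at once if the tube was flung along (linear speed of lacquer_tube above 0.35 m/s).
It fails at once if the tube was pressed harder than 30 N (contact force between the fingers and lacquer_tube above 30 N).
It fails at once if a jar, the bottle or the bone folder was moved by more than 15 mm (distance of any of fill_jar, solvent_bottle, jar_violet, spatula from where it was at the start of the episode above 0.015 m).
It also fails if it takes over 46 s, if anything falls off the work surface, if the arm or the gripper's body presses on something with over 40 N, if the wrist force passes 120 N, or if a joint passes its speed limit or range.

## Working session

There is one attempt and no reset: what is moved stays moved. The work goes in short steps, Python scripts to look and compute and a shell command to move; the robot and the scene stay as the last step left them, time stands still between calls to the robot, and variables do not carry over. Pictures are saved under pics/ and viewed, about 8 in all and at most 12, crops included, and the job is handed in when it is done.

```bash
mkdir -p pics; python3 - <<'E'
from bench import monitor, vision
import cv2,json
o=monitor.get_obs();print({k:(v if isinstance(v,(int,float)) else [round(float(a),4) for a in v]) for k,v in o.items()})
for n in("scene","top"):
    c=vision.get_calibration(n);print(n,c)
    cv2.imwrite(f"pics/{n}0.png",vision.camera(n)[:,:,::-1])
E
```

```text
{'time_s': 0.0, 'joint_positions': [-1.275, 0.151, 1.438, 0.0, 1.5538, -0.134], 'joint_vel': [0.0014, -0.0015, -0.0012, 0.0013, 0.0009, 0.0012], 'effort': [-0.0015, -71.3055, -57.0873, -0.0003, 0.0089, 0.0], 'tcp_pos': [0.2395, -0.5225, 0.2307], 'tool_rot': [-1.3816, 0.8877, -0.8862], 'wrist_force': [0.1099, -0.1368, -0.4855], 'torque': [-0.0262, 0.0495, 0.0049], 'width': 0.08528111273900763}
scene {'fx': 598.3562428036989, 'fy': 598.3562428036989, 'cx': 309.4987514101533, 'cy': 234.6791936933263, 'R': array([[-0.90051059, -0.43454436,  0.01587029],
       [-0.2786707 ,  0.54870554, -0.78820358],
       [ 0.3338013 , -0.71420826, -0.61520993]]), 't': array([0.49615469, 0.17528848, 1.22826118])}
top {'fx': 583.021387897423, 'fy': 583.021387897423, 'cx': 320.55661617651475, 'cy': 231.1384544524806, 'R': array([[-0.00850557, -0.99977456, -0.0194546 ],
       [-0.98789401,  0.01141499, -0.15470977],
       [ 0.15489697,  0.01790318, -0.9877684 ]]), 't': array([0.05940906, 0.57183148, 1.26184671])}
```

View pics/top0.png

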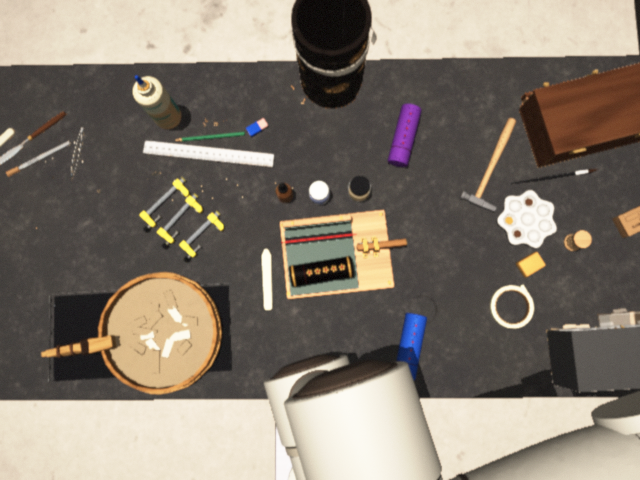

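View pics/scene0.png

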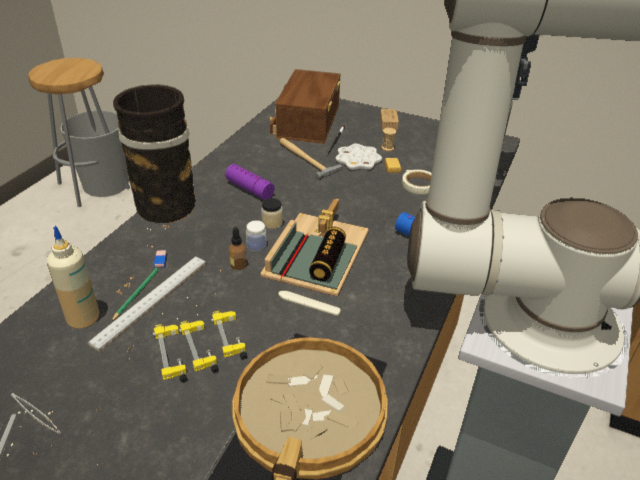

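Candidates for the tube: black with gold flowers at top-view (322,271), purple roll (405,135), blue roll (410,340) and the large black bin (332,50). I choose the black one on the board, and check it in a close crop.

```bash
python3 - <<'E'
import cv2
im=cv2.imread("pics/top0.png")[200:310,265:425]
cv2.imwrite("pics/crop0.png",cv2.resize(im,None,fx=5,fy=5,interpolation=cv2.INTER_CUBIC))
E
```

```text
(no output)
```

View pics/crop0.png

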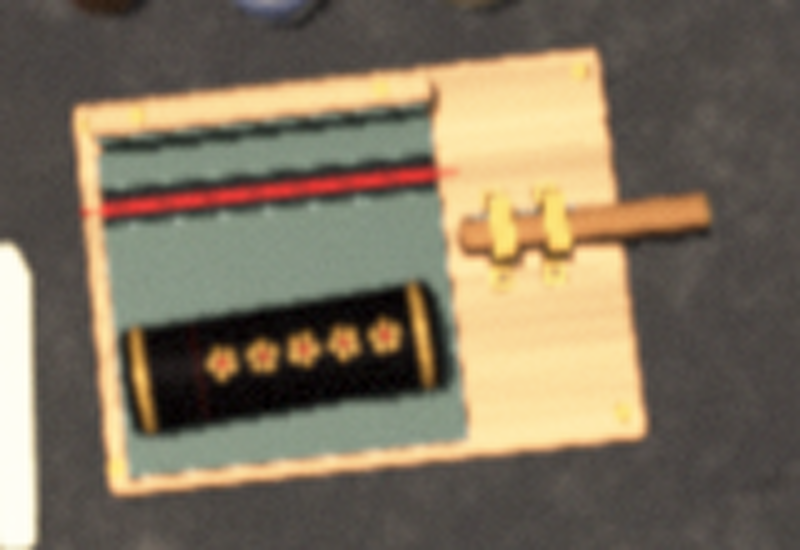

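The crop confirms the black tube with gold flowers, lying at crop (290,358) on the felt. Red line runs (105,211)-(438,176), the bolt's outer end is at (710,212). Now I fit the board pose.

```bash
cat > h.py <<'E'
import numpy as np
from scipy.optimize import least_squares
from scipy.spatial.transform import Rotation as Ro
from bench import monitor, vision
def ray(n,u,v,z):
    c=vision.get_calibration(n);R=np.array(c['R']);t=np.array(c['t'])
    d=R.T@np.array([(u-c['cx'])/c['fx'],(v-c['cy'])/c['fy'],1]);o=-R.T@t
    return o+d*(z-o[2])/d[2]
def proj(n,X):
    c=vision.get_calibration(n);p=np.array(c['R'])@X+np.array(c['t'])
    return np.array([c['fx']*p[0]/p[2]+c['cx'],c['fy']*p[1]/p[2]+c['cy']])
E
python3 - <<'E'
from h import *
f=lambda u,v:((u+.5)/5-.5+265,(v+.5)/5-.5+200)
P=[((115,494),(-.09,.086,.012)),((645,437),(-.09,-.158,.012)),((597,48),(.09,-.158,.012)),((105,211),(.04,.078,.018)),((438,176),(.04,-.078,.018))]
W=np.array([ray('top',*f(*p),b[2])[:2] for p,b in P]);B=np.array([b[:2] for _,b in P])
g=lambda q:((B@np.array([[np.cos(q[2]),np.sin(q[2])],[-np.sin(q[2]),np.cos(q[2])]])+q[:2])-W).ravel()
s=least_squares(g,[.5,0,0]);print(s.x,np.round(s.fun.reshape(-1,2)*1e3,1))
q=s.x;R=np.array([[np.cos(q[2]),-np.sin(q[2])],[np.sin(q[2]),np.cos(q[2])]])
for nm,p,z in(("tubeL",(143,381),.042+.02),("tubeR",(427,336),.062),("kend",(710,212),.053),("tubecentre",(285,358),.05)):
    w=ray('top',*f(*p),z);print(nm,w,R.T@(w[:2]-q[:2]))
o=monitor.get_obs();M=Ro.from_rotvec(o['tool_rot']).as_matrix();print(M.round(3))
E
```

```text
[0.52136913 0.05477237 0.09998035] [[-1.3  1.3]
 [-0.3 -1.7]
 [-0.4 -0.9]
 [ 0.5  2.1]
 [ 1.6 -0.8]]
tubeL [0.47152783 0.11407589 0.062     ] [-0.04367309  0.06398222]
tubeR [ 0.48998412 -0.01042276  0.062     ] [-0.03773566 -0.06173689]
kend [ 0.54460393 -0.13687258  0.053     ] [ 0.00398994 -0.19300705]
tubecentre [0.4820185 0.0520431 0.05     ] [-0.03942654  0.0012121 ]
[[ 0.417 -0.     0.909]
 [-0.909  0.001  0.417]
 [-0.001 -1.     0.   ]]
```

```bash
cat >> h.py <<'E'
Q=np.array([0.5214,0.0548,0.1]);c_,s_=np.cos(Q[2]),np.sin(Q[2]);RB=np.array([[c_,-s_],[s_,c_]])
def go(bx,by,z):
    o=monitor.get_obs();M=Ro.from_rotvec(o['tool_rot']).as_matrix();p=np.array(o['tcp_pos'])
    w=np.r_[RB@[bx,by]+Q[:2],z]
    print('t',round(o['time_s'],2),'tcp board',(RB.T@(p[:2]-Q[:2])).round(4),'z',p[2].round(4),'shift',(M.T@(w-p)).round(4),
     'yaw err deg',round(np.degrees(np.arctan2(M[1,2],M[0,2])-Q[2]),2),'F',np.round(o['wrist_force'],1),'w',round(o['width'],4))
E
python3 -m jog '[[[0,-0.15,0,0.14,7],[0,-0.44,0,0.407,14],[0,-0.44,0,0.407,19],[0,-0.44,0,0.407,19],[0,-0.44,0,0.407,19],[0,-0.44,0,0.407,19],[0,-0.44,0,0.407,19],[0,-0.44,0,0.407,19],[0,-0.44,0,0.407,19],[0,-0.44,0,0.407,19],[0,-0.44,0,0.407,19],[0,-0.44,0,0.407,19]]]'
python3 -c "
from h import *
go(-.1,0,.2)"
```

```text
time_s: 1.1
tcp_pos: [0.3952, -0.0454, 0.2314]
tool_rot: [-1.254, 1.136, -1.137]
wrist_force: [1.3, -1.4, -0.9]
width: 0.0855
t 1.1 tcp board [-0.1356 -0.0871] z 0.2314 shift [-0.0872  0.0314  0.0354] yaw err deg -0.11 F [ 1.3 -1.4 -0.9] w 0.0855
```

```bash

python3 -m jog '[[[0,-0.04,0.01,0.015,0],[0,-0.07,0.02,0.03,0],[0,-0.087,0.03,0.035,0],[0,-0.087,0.03,0.035,0],[0,-0.087,0.03,0.035,0],[0,-0.087,0.03,0.035,0]]]'
python3 -c "
from h import *
import cv2
go(-.1,0,.1)
cal=vision.get_calibration('wrist');import pickle;pickle.dump(cal,open('w1.pkl','wb'))
cv2.imwrite('pics/wrist1.png',vision.camera('wrist')[:,:,::-1])"
```

```text
time_s: 1.6
tcp_pos: [0.4215, 0.042, 0.2015]
tool_rot: [-1.254, 1.136, -1.137]
wrist_force: [-0.3, -0.8, -0.2]
width: 0.0858
t 1.6 tcp board [-0.1006 -0.0027] z 0.2015 shift [-0.0028  0.1015  0.0007] yaw err deg -0.09 F [-0.3 -0.8 -0.2] w 0.0858
```

View pics/wrist1.png

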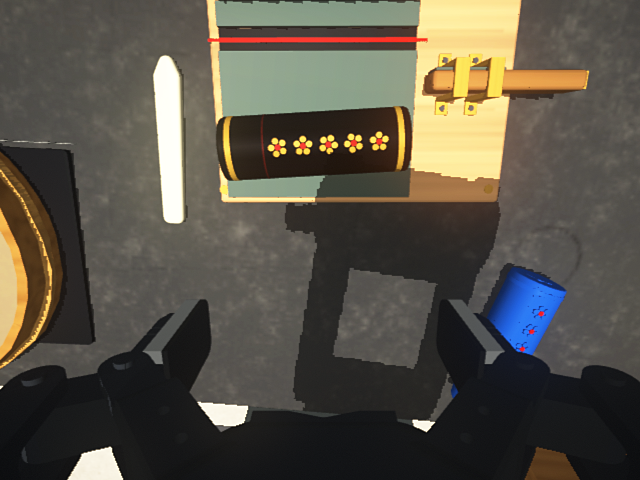

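The wrist view shows the tube (222,148)-(407,139) slightly yawed, the red line (210,40)-(427,40), the near board corner (222,202), and the bolt end at (588,80). I now compute positions.

```bash

python3 -c "
from h import *
import pickle
cal=pickle.load(open('w1.pkl','rb'));vision.get_calibration=lambda n:cal
for nm,p,z in(('redL',(218,40),.018),('redR',(418,40),.018),('cornNL',(222,202),.012),('tL',(222,148),.042),('tR',(407,139),.042),('kendtop near',(588,88),.053),('kend top far',(587,70),.053),('kfront',(427,82),.053)):
  w=ray('wrist',*p,z);print(nm,w.round(4),(RB.T@(w[:2]-Q[:2])).round(4))
"
```

```text
redL [0.55   0.1372 0.018 ] [0.0367 0.0791]
redR [ 0.5653 -0.0162  0.018 ] [ 0.0366 -0.0751]
cornNL [0.4227 0.1321 0.012 ] [-0.0905  0.0868]
tL [0.4707 0.1258 0.042 ] [-0.0434  0.0757]
tR [ 0.4913 -0.0143  0.042 ] [-0.0369 -0.0658]
kendtop near [ 0.5386 -0.1343  0.053 ] [-0.0018 -0.1899]
kend top far [ 0.55   -0.1302  0.053 ] [ 0.01  -0.187]
kfront [ 0.5312 -0.0199  0.053 ] [ 0.0023 -0.0753]
```

```bash

python3 -m jog '[[[0,-0.003,0.03,0,0],[0,-0.006,0.065,0,0],[0,-0.006,0.1,0,0],[0,-0.006,0.13,0,0],[0,-0.006,0.15,0,0],[0,-0.006,0.16,0,0],[0,-0.006,0.166,0,0],[0,-0.006,0.166,0,0],[0,-0.006,0.166,0,0]]]'
python3 -c "
from h import *
go(-.08,0.004,.036)"
python3 -m jog '[[[0,0,0,0.003,0],[0,0,0,0.006,0],[0,0,0,0.009,0],[0,0,0,0.012,0],[0,0,0,0.014,0],[0,0,0,0.016,0],[0,0,0,0.018,0],[0,0,0,0.020,0],[0,0,0,0.022,0],[0,0,0,0.024,0],[0,0,0,0.026,0],[0,0,0,0.028,0]]]'
python3 -c "
from h import *
import cv2
go(0.0,0.004,.036)
a=vision.camera('wrist')[:,:,::-1];b=vision.camera('scene')[180:320,230:400,::-1]
b=cv2.resize(b,(580,480),interpolation=cv2.INTER_CUBIC)
import numpy as np
cv2.imwrite('pics/p2.png',cv2.resize(np.hstack([a,b]),(800,315),interpolation=cv2.INTER_AREA))"
```

```text
time_s: 2.4
tcp_pos: [0.4217, 0.0481, 0.0364]
tool_rot: [-1.253, 1.136, -1.138]
wrist_force: [0.2, -0.2, -0.4]
width: 0.0853
t 2.4 tcp board [-0.0998  0.0033] z 0.0364 shift [-0.0008  0.0004  0.0198] yaw err deg -0.14 F [ 0.2 -0.2 -0.4] w 0.0853
time_s: 3.4
tcp_pos: [0.4491, 0.0512, 0.0353]
tool_rot: [-1.254, 1.137, -1.136]
wrist_force: [-0.7, -0.6, -0.5]
width: 0.0853
t 3.4 tcp board [-0.0723  0.0037] z 0.0353 shift [-0.0005 -0.0007  0.0723] yaw err deg -0.1 F [-0.7 -0.6 -0.5] w 0.0853
```

View pics/p2.png

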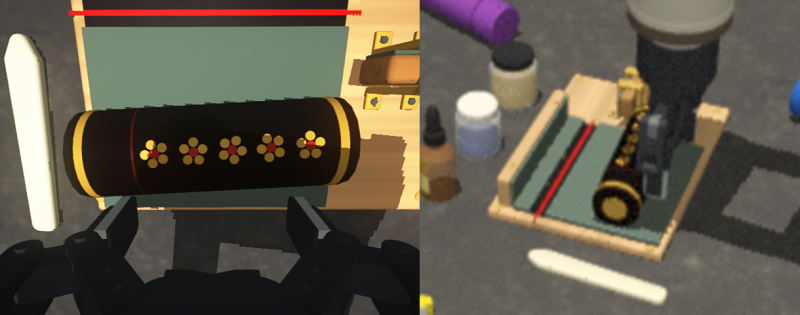

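The fingers are right behind the tube, left fingertip (130,205) about to touch; the tube is still unrolled. Continue slowly.

```bash

python3 -m jog '[[[0,0,0,0.002,0],[0,0,0,0.004,0],[0,0,0,0.006,0],[0,0,0,0.008,0],[0,0,0,0.010,0],[0,0,0,0.012,0],[0,0,0,0.014,0],[0,0,0,0.016,0],[0,0,0,0.018,0],[0,0,0,0.020,0],[0,0,0,0.022,0],[0,0,0,0.024,0]]]'
python3 -c "
from h import *
import cv2
go(0.0,0.004,.036)
a=vision.camera('wrist')[:,:,::-1];b=vision.camera('scene')[180:320,230:400,::-1]
b=cv2.resize(b,(580,480),interpolation=cv2.INTER_CUBIC)
import numpy as np
cv2.imwrite('pics/p3.png',cv2.resize(np.hstack([a,b]),(800,315),interpolation=cv2.INTER_AREA))"
```

```text
time_s: 4.5
tcp_pos: [0.473, 0.0536, 0.0353]
tool_rot: [-1.254, 1.137, -1.136]
wrist_force: [-0.0, 0.2, -0.1]
width: 0.0855
t 4.5 tcp board [-0.0483  0.0036] z 0.0353 shift [-0.0005 -0.0007  0.0483] yaw err deg -0.1 F [-0.   0.2 -0.1] w 0.0855
```

View pics/p3.png

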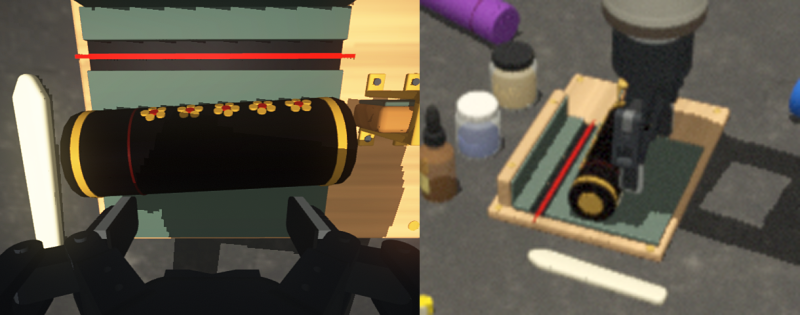

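Rolling well: the flowers have moved to the far side (230,108), and the tube stays slightly yawed. Carry on.

```bash

python3 -m jog '[[[0,0,0,0.002,0],[0,0,0,0.004,0],[0,0,0,0.006,0],[0,0,0,0.008,0],[0,0,0,0.010,0],[0,0,0,0.012,0],[0,0,0,0.014,0],[0,0,0,0.016,0],[0,0,0,0.018,0],[0,0,0,0.020,0],[0,0,0,0.022,0],[0,0,0,0.024,0]]]'
python3 -m jog '[[[0,0,0,0.002,0],[0,0,0,0.004,0],[0,0,0,0.006,0],[0,0,0,0.008,0],[0,0,0,0.010,0],[0,0,0,0.012,0],[0,0,0,0.013,0]]]'
python3 -c "
from h import *
import cv2,pickle
go(0.0,0.004,.036)
pickle.dump(vision.get_calibration('wrist'),open('w4.pkl','wb'))
cv2.imwrite('pics/p4.png',vision.camera('wrist')[:,:,::-1])"
```

```text
time_s: 5.6
tcp_pos: [0.4968, 0.0559, 0.0353]
tool_rot: [-1.254, 1.137, -1.136]
wrist_force: [0.3, 0.2, 1.2]
width: 0.0855
time_s: 6.18
tcp_pos: [0.5099, 0.0572, 0.0353]
tool_rot: [-1.254, 1.137, -1.137]
wrist_force: [-0.5, -0.0, -0.9]
width: 0.0851
t 6.18 tcp board [-0.0112  0.0035] z 0.0353 shift [-0.0005 -0.0007  0.0112] yaw err deg -0.1 F [-0.5 -0.  -0.9] w 0.0851
```

View pics/p4.png

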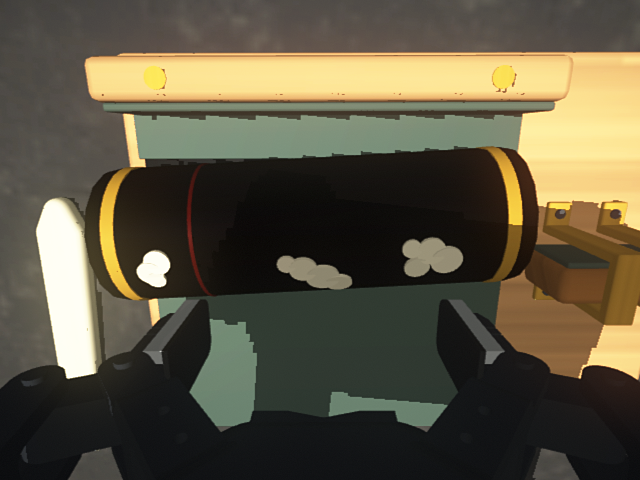

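Pale patches now appear on the near side (330,270); the tube spans (95,235)-(530,213), ahead of the rest.

```bash

python3 -c "
from h import *
import pickle
cal=pickle.load(open('w4.pkl','rb'));vision.get_calibration=lambda n:cal
for nm,p,z in(('tL',(95,237),.042),('tR',(530,213),.042),('railtopfrontL',(110,101),.048),('R',(560,100),.048)):
  w=ray('wrist',*p,z);print(nm,(RB.T@(w[:2]-Q[:2])).round(4))
"
```

```text
tL [0.0206 0.0878]
tR [ 0.0293 -0.0697]
railtopfrontL [0.0669 0.0721]
R [ 0.0671 -0.0706]
```

```bash

python3 -m jog '[[[0,0,0,0.002,0],[0,0,0,0.004,0],[0,0,0,0.006,0],[0,0,0,0.008,0],[0,0,0,0.010,0],[0,0,0,0.0115,0],[0,0,0,0.013,0],[0,0,0,0.0145,0],[0,0,0,0.0145,0],[0,0,0,0.0145,0]]]'
python3 -c "
from h import *
import cv2,pickle
go(0.0,0.004,.036)
pickle.dump(vision.get_calibration('wrist'),open('w5.pkl','wb'))
cv2.imwrite('pics/p5.png',vision.camera('wrist')[:,:,::-1])"
```

```text
time_s: 7.07
tcp_pos: [0.524, 0.0586, 0.0353]
tool_rot: [-1.254, 1.137, -1.136]
wrist_force: [0.5, 0.4, 0.5]
width: 0.0854
t 7.07 tcp board [0.003  0.0035] z 0.0353 shift [-0.0005 -0.0007 -0.003 ] yaw err deg -0.1 F [0.5 0.4 0.5] w 0.0854
```

View pics/p5.png

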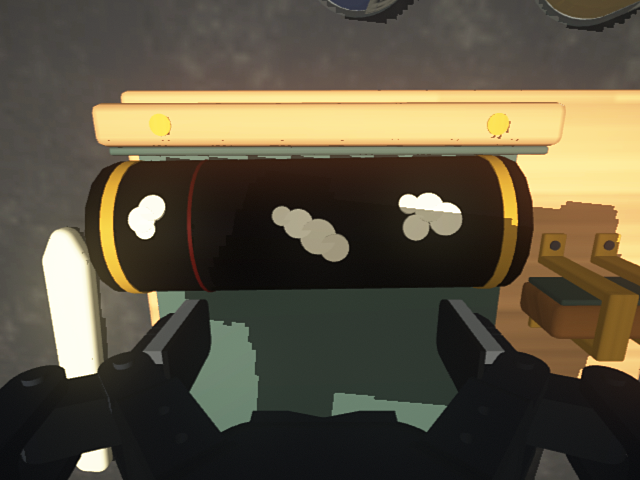

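Patches are nearly on top and the tube is nearly parallel, ends at (95,228) and (528,222).

```bash

python3 -c "
from h import *
import pickle
cal=pickle.load(open('w5.pkl','rb'));vision.get_calibration=lambda n:cal
for nm,p,z in(('tL',(95,228),.0405),('tR',(528,222),.0405),('railL',(110,146),.048),('R',(560,145),.048),('patch',(320,222),.064)):
  w=ray('wrist',*p,z);print(nm,(RB.T@(w[:2]-Q[:2])).round(4))
"
```

```text
tL [0.0379 0.0881]
tR [ 0.0399 -0.0703]
railL [0.0673 0.0741]
R [ 0.0675 -0.0729]
patch [0.0454 0.0055]
```

```bash

python3 -m jog '[[[0,0,0,0.001,0],[0,0,0,0.002,0],[0,0,0,0.003,0],[0,0,0,0.003,0]]]'
python3 -m jog '[[[0,0,0,0.001,0],[0,0,0,0.002,0],[0,0,0,0.002,0]]]'
python3 -c "
from h import *
import cv2,pickle
go(0.0,0.004,.036)
pickle.dump(vision.get_calibration('wrist'),open('w6.pkl','wb'))
cv2.imwrite('pics/p6.png',vision.camera('wrist')[:,:,::-1])"
```

```text
time_s: 7.45
tcp_pos: [0.5272, 0.0589, 0.0353]
tool_rot: [-1.254, 1.137, -1.137]
wrist_force: [0.3, 0.4, -0.8]
width: 0.0857
time_s: 7.7
tcp_pos: [0.5287, 0.0591, 0.0355]
tool_rot: [-1.255, 1.137, -1.136]
wrist_force: [-7.9, -0.7, 7.6]
width: 0.0859
t 7.7 tcp board [0.0077 0.0036] z 0.0355 shift [-0.0004 -0.0005 -0.0077] yaw err deg -0.09 F [-7.9 -0.7  7.6] w 0.0859
```

View pics/p6.png

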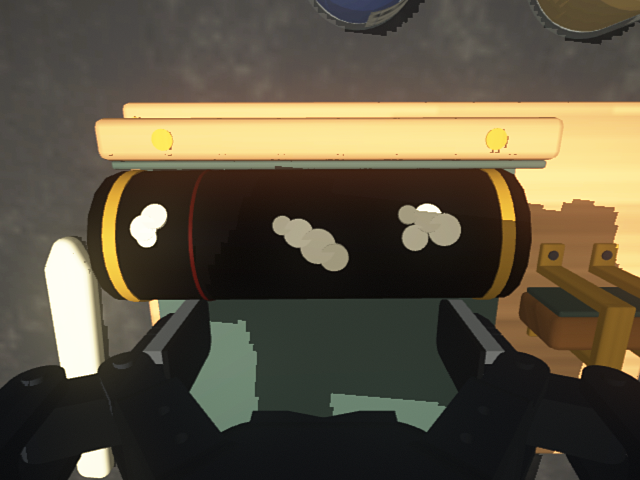

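The force rise (8 N) shows the tube is against the rail; patches are on top at (310,235), tube parallel. Retreat, rise, then go over to the bolt end, closing the fingers.

```bash

python3 -m jog '[[[0,0,0,-0.01,0],[0,0,0,-0.025,0],[0,0,-0.02,-0.04,0],[0,0,-0.05,-0.045,0],[0,0,-0.09,-0.045,0],[0,0,-0.12,-0.045,0],[120,0.03,-0.13,-0.04,0],[255,0.07,-0.13,-0.03,0],[255,0.11,-0.13,-0.02,0],[255,0.15,-0.13,-0.01,0],[255,0.19,-0.13,0,0],[255,0.21,-0.13,0,0]]]'
python3 -m jog '[[[255,0.02,0,0,0],[255,0.02,0,0,0],[255,0.02,0,0,0]]]'
python3 -c "
from h import *
import cv2,pickle
go(0.006,-.232,.026)
pickle.dump(vision.get_calibration('wrist'),open('w7.pkl','wb'))
cv2.imwrite('pics/p7.png',vision.camera('wrist')[:,:,::-1])"
```

```text
time_s: 8.75
tcp_pos: [0.5503, -0.1538, 0.1648]
tool_rot: [-1.254, 1.138, -1.138]
wrist_force: [0.3, 0.7, -0.5]
width: 0.0121
time_s: 9.0
tcp_pos: [0.5511, -0.1704, 0.1649]
tool_rot: [-1.253, 1.138, -1.137]
wrist_force: [0.0, 0.1, 0.3]
width: 0.0001
t 9.0 tcp board [ 0.0071 -0.2271] z 0.1649 shift [ 0.005   0.1389 -0.001 ] yaw err deg -0.2 F [0.  0.1 0.3] w 0.0001
```

View pics/p7.png

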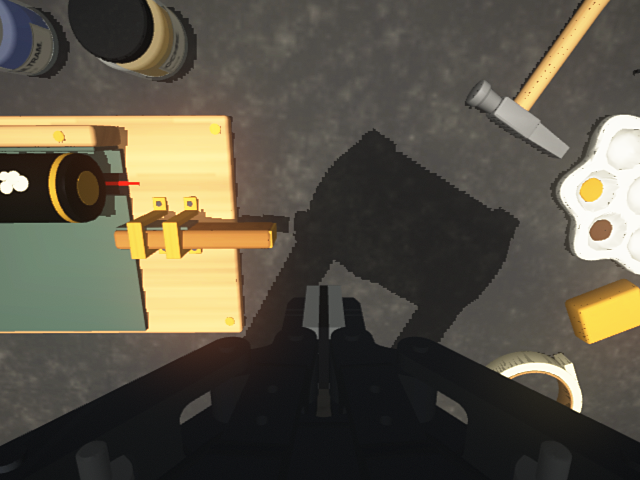

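The wrist view shows the bolt end at (273,236), the tube's end disc (88,187) in line with the red mark (125,183), and free floor below the fingers.

```bash

python3 -c "
from h import *
import pickle
go(0.006,-.232,.026)
cal=pickle.load(open('w7.pkl','rb'));vision.get_calibration=lambda n:cal
for nm,p,z in(('near',(273,247),.039),('topfar',(271,224),.053),('topnear',(271,234),.053),('cornR',(231,117),.012),('cornNR',(243,332),.012),('red',(138,184),.014),('tubeEnd',(88,187),.0404)):
  w=ray('wrist',*p,z);print(nm,(RB.T@(w[:2]-Q[:2])).round(4))
"
```

```text
t 9.05 tcp board [ 0.0072 -0.2263] z 0.1651 shift [ 0.0058  0.1391 -0.0011] yaw err deg -0.14 F [ 0.4  0.3 -0.3] w -0.0003
near [-0.0049 -0.1894]
topfar [ 0.0157 -0.1906]
topnear [ 0.0087 -0.1903]
cornR [ 0.0867 -0.1586]
cornNR [-0.0891 -0.157 ]
red [ 0.0381 -0.0847]
tubeEnd [ 0.0395 -0.0625]
```

```bash

python3 -m jog '[[[255,0.004,0.035,0,0],[255,0.006,0.075,0,0],[255,0.006,0.11,0,0],[255,0.006,0.13,0,0],[255,0.006,0.138,0,0],[255,0.006,0.138,0,0],[255,0.004,0.138,0,0],[255,0.0,0.138,0,0],[255,-0.004,0.138,0,0],[255,-0.008,0.138,0,0],[255,-0.012,0.138,0,0],[255,-0.016,0.138,0,0]]]'
python3 -m jog '[[[255,-0.003,0,0,0],[255,-0.006,0,0,0],[255,-0.009,0,0,0],[255,-0.012,0,0,0],[255,-0.015,0,0,0],[255,-0.018,0,0,0],[255,-0.021,0,0,0],[255,-0.024,0,0,0],[255,-0.027,0,0,0],[255,-0.03,0,0,0]]]'
python3 -c "
from h import *
go(0.0065,-.154,.026)"
```

```text
time_s: 10.05
tcp_pos: [0.5501, -0.1534, 0.0278]
tool_rot: [-1.254, 1.136, -1.137]
wrist_force: [0.1, -0.2, 0.6]
width: 0.0
time_s: 10.88
tcp_pos: [0.547, -0.1237, 0.0273]
tool_rot: [-1.254, 1.137, -1.137]
wrist_force: [-1.0, -2.4, 1.4]
width: 0.0001
t 10.88 tcp board [ 0.0076 -0.1802] z 0.0273 shift [-0.0262  0.0013 -0.0012] yaw err deg -0.1 F [-1.  -2.4  1.4] w 0.0001
```

Contact at about 2.4 N, the bolt is sliding.

```bash

python3 -m jog '[[[255,-0.003,0,0,0],[255,-0.006,0,0,0],[255,-0.009,0,0,0],[255,-0.012,0,0,0],[255,-0.015,0,0,0],[255,-0.018,0,0,0],[255,-0.020,0,0,0]]]'
python3 -m jog '[[[255,-0.001,0,0,0],[255,-0.002,0,0,0],[255,-0.003,0,0,0],[255,-0.004,0,0,0]]]'
python3 -c "
from h import *
import cv2
go(0.0065,-.154,.026)"
```

```text
time_s: 11.47
tcp_pos: [0.545, -0.1037, 0.0273]
tool_rot: [-1.254, 1.137, -1.136]
wrist_force: [-0.6, -2.6, 2.0]
width: 0.0003
time_s: 11.8
tcp_pos: [0.5446, -0.1001, 0.0273]
tool_rot: [-1.254, 1.137, -1.137]
wrist_force: [-0.1, -1.8, 1.7]
width: -0.0001
t 11.8 tcp board [ 0.0077 -0.1564] z 0.0273 shift [-0.0024  0.0013 -0.0012] yaw err deg -0.11 F [-0.1 -1.8  1.7] w -0.0001
```

```bash

python3 -m jog '[[[255,-0.001,0,0,0],[255,-0.002,0,0,0],[255,-0.003,0,0,0],[255,-0.003,0,0,0]]]'
python3 -m jog '[[[255,-0.001,0,0,0],[255,-0.002,0,0,0],[255,-0.002,0,0,0]]]'
python3 -c "
from h import *
import cv2
go(0.0065,-.154,.026)"
```

```text
time_s: 12.13
tcp_pos: [0.5443, -0.097, 0.0273]
tool_rot: [-1.254, 1.137, -1.136]
wrist_force: [0.8, -0.3, 0.7]
width: 0.0002
time_s: 12.38
tcp_pos: [0.5442, -0.0952, 0.0273]
tool_rot: [-1.254, 1.136, -1.137]
wrist_force: [-0.2, -2.4, 0.2]
width: 0.0002
t 12.38 tcp board [ 0.0077 -0.1515] z 0.0273 shift [ 0.0025  0.0013 -0.0012] yaw err deg -0.1 F [-0.2 -2.4  0.2] w 0.0002
```

```bash

python3 -m jog '[[[255,-0.001,0,0,0],[255,-0.002,0,0,0],[255,-0.002,0,0,0]]]'
python3 -m jog '[[[255,-0.001,0,0,0],[255,-0.001,0,0,0]]]'
python3 -m jog '[[[255,-0.001,0,0,0],[255,-0.001,0,0,0]]]'
python3 -c "
from h import *
import cv2
go(0.0065,-.154,.026)
cv2.imwrite('pics/p8.png',vision.camera('wrist')[:,:,::-1])"
```

```text
time_s: 12.63
tcp_pos: [0.5442, -0.0948, 0.0275]
tool_rot: [-1.256, 1.135, -1.139]
wrist_force: [0.5, -20.4, -1.8]
width: -0.0001
time_s: 12.8
tcp_pos: [0.5442, -0.0947, 0.0275]
tool_rot: [-1.257, 1.134, -1.14]
wrist_force: [0.8, -26.6, -3.2]
width: -0.0001
time_s: 12.97
tcp_pos: [0.5442, -0.0946, 0.0276]
tool_rot: [-1.257, 1.133, -1.141]
wrist_force: [1.5, -34.8, -3.0]
width: -0.0001
t 12.97 tcp board [ 0.0078 -0.1509] z 0.0276 shift [ 0.0031  0.0016 -0.0013] yaw err deg -0.12 F [  1.5 -34.8  -3. ] w -0.0001
```

View pics/p8.png

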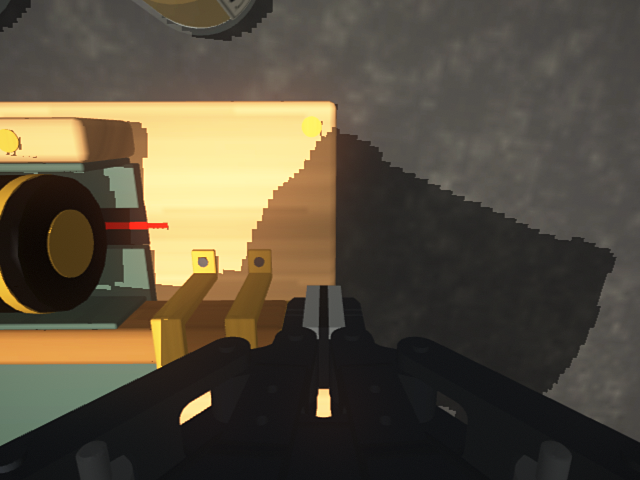

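The bolt is at its firm stop (35 N) and lies behind the tube (edge at y≈345). Now back off, rise, and make a final check.

```bash

python3 -m jog '[[[255,0.005,0,0,0],[255,0.015,0,0,0],[255,0.03,0,0,0],[255,0.04,-0.02,0,0],[255,0.05,-0.06,0,0],[255,0.06,-0.1,0,0],[255,0.08,-0.14,-0.03,0],[255,0.11,-0.15,-0.06,0],[255,0.14,-0.15,-0.09,0],[255,0.14,-0.15,-0.09,0],[255,0.14,-0.15,-0.09,0],[255,0.14,-0.15,-0.09,0]]]'
python3 -c "
from h import *
import cv2
go(0.0065,-.154,.026)
im=vision.camera('top')[150:310,245:425,::-1]
cv2.imwrite('pics/p9.png',cv2.resize(im,None,fx=3.7,fy=3.7,interpolation=cv2.INTER_CUBIC))"
```

```text
time_s: 14.02
tcp_pos: [0.4676, -0.2403, 0.1773]
tool_rot: [-1.253, 1.138, -1.138]
wrist_force: [-0.1, -0.5, -0.7]
width: 0.0002
t 14.02 tcp board [-0.083  -0.2882] z 0.1773 shift [-0.1345  0.1514  0.0889] yaw err deg -0.22 F [-0.1 -0.5 -0.7] w 0.0002
```

View pics/p9.png

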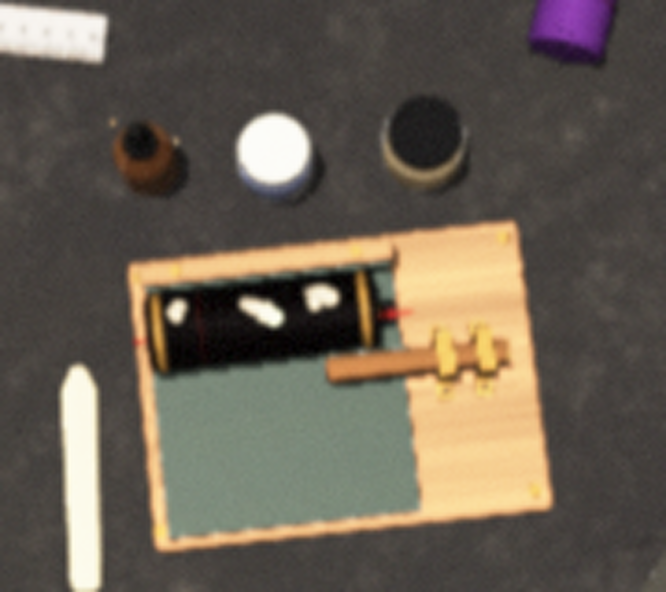

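```bash
python3 -c "
from bench import order
print(order.close_job())"
```

```text
the job is handed in; nothing more can be done
None
```

I rolled the black tube across the felt into the rest with the open fingertips, then pushed the keeper bolt home and handed the job in. It took about 14 s of the 46 s allowed.

**Tube:** It lies against the padded rail, parallel to the red line, with the pale patches on top. I estimate it over-rolled by about 10° at most. The tube's axis measured 38–40 mm against the nominal 40 mm. That is within tolerance, but my board fit is only good to about 2 mm, and I did not measure the rotation or the 1.6 mm drop directly. At the last push against the rail the wrist felt about 11 N.

**Keeper bolt:** It slid at about 2 N and came to a firm stop, where I pressed to 35 N. The last view shows it behind the tube. I judged "home" from the stop, because there is no joint reading.

**Surroundings:** In the final top view the jars, bottle and bone folder look undisturbed, though I did not measure them again. The gripper was clear and touching nothing. No check failed.

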